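Find the low pad of a test-rig base plate with a straightedge

ROBOT

A 6-joint arm with a two-finger parallel gripper is mounted at the origin on the work surface. World frame = base frame: x ahead of the robot, y to its left, z up, the work surface at z = 0. Lengths are in mm, angles in rad, forces in N, time in s.
With the tool pointing down it reaches from about 350 to 1000 mm from the base axis. Payload 7.1 kg.
Tool frame: the origin (TCP) lies on the centre line of the jaws, within the pads' length; the fingertips stand 25 mm ahead of it and the grasp point (between the pads) lies 6 mm ahead of it; x points along the fingers, y is the direction in which the jaws open and shut, and the axes are right-handed (so a half turn about x gives the same grasp; the last joint's range is limited). The gripper opens to 85 mm and grips with 20 to 120 N. Pads are 22 mm wide; open, the fingers measure 114 mm over their backs; the gripper's body (76 mm by 85 mm) begins 54 mm behind the grasp point. The pads swing forward as they close: fully open they stand 13 mm farther back than shut.
Start: joints at [1.299, 0.423, 1.63, -0, 1.089, -0.019], TCP at [156.291, 605.127, 256.319] pointing down, gripper open.
Joint ranges: [-3, 3], [-0.9, 2.11], [0.09, 2.58], [-1.31, 4.45], [0.11, 2.69], [-2.54, 2.54]. Speed limits (rad/s): [2.39, 2.39, 3.01, 3.14, 3.14, 3.14].

INTERFACE

Orientations are given as [roll, pitch, yaw] about the fixed x, y, z axes, in that order (R = Rz(yaw) Ry(pitch) Rx(roll)).
In Python, from cell import r gives the robot as it stands.
- The arm moves only by the tool move_arm, never from a script. Its argument "steps" is text: rows parted by semicolons, each of 7 numbers parted by spaces: the shift along the world's x, y, z in m, then the turn, a rotation vector about the world's x, y, z in rad, then the finger opening in m, from 0 to 0.0854. In form: dx dy dz rx ry rz jaw; .... A call has 1 to 20 rows; each row shifts and turns the commanded pose from where the row before left it; what a row does not reach is not made up. A row lasts 1/8 s, in which the tool goes at most 62.5 mm and 10.7 degrees, less where a joint would pass 70% of its speed; a pose out of reach is approached as far as the arm can. A call is refused whole if a number of a shift passes 0.0625 or a number of a turn 0.188, either way. A call with a gripper value outside its range is refused whole. The fingers move at their own pace and stop on an object; "grip_force" is the grip in N (left out, the last holds). Time passes only in rows, so rows that do not move let the fingers close. It gives the time, the measured TCP pose, the force and the opening at its end, in the units of the state.
- r.get_state(): the state, without advancing time (a new reading comes with each control period).
- r.get_image(name): name is "scene" or "top"; returns the picture (400x640x3 uint8, red, green, blue); there is no depth.
- r.calibration(name): a dict with "camera_matrix" (3x3 intrinsics, pixels), "k1" (the pictures are not rectified: a ray, as slopes to the right and down, at radius r is drawn at 1 + k1 r^2 times it, then the intrinsics apply), "R" (3x3) and "t" (3): a world point X has camera coordinates R X + t. Camera axes: x right, y down, z forward; pixel columns grow to the right and rows downward; lengths in mm; the calibration is good to about 2 mm. A picture is of the moment at which its call begins. calibration takes no time and is no camera call.
- r.job_done(): hands the job in, once; it reports no verdict.
The state is a dict: "t": time; "q": joint angles; "qd": joint speeds; "joint_efforts": joint torques, N m; "eef_pos": TCP position; "tcp_rot": TCP orientation; "contact_force": force on the tool from outside, world axes, zero at the start; "torque": the same for the moment, N m; "grip_width": finger opening in mm.
Only numpy, scipy, OpenCV 4.12 (cv2) and the standard library are available. Lean on these libraries where they do the work, as an engineer would, in place of code of your own. Each camera call takes 0.05 s, during which the arm holds its last target.

TASK

One of the three round pads (left, right or front) of the green base plate stands about 3 mm too low. Lay the straightedge centred along the left, middle and right pads, handle up, setting it down softly, and let go; then, with closed fingers, press down gently (about 8 N, never over 25 N) on its left end over the pad, and after that on its right end, to feel whether it rocks. Then stand the red marker upright in the yellow ring of the low pad (the end that dipped, or the front pad if neither dipped), leaving the straightedge lying on the pads and the oil bottle, wrench and jar where they are.

Things in the scene. Friction and masses are not known exactly. Their poses are not given: they have to be found in the camera images.
- base_plate: Green T-shaped steel base plate, bolted to the bench, 15 mm thick, 320 mm along its y, reaching 35 mm to +x and 161 mm to -x. Origin at bench level under the centre of the middle pad; z up. Its +y end is the left end as the robot sees it, its -x side faces the robot (front). The plate is level and its yaw differs from start to start.
- pad_middle (a point): Centre of the top of the fixed steel middle pad, a block 40 mm (plate x) by 60 mm (plate y), 40 mm above the bench. The straightedge rests level on it in every case: only when its end over a low pad is pressed does that end dip (about 2.5 mm, the other end lifts, it swings back when let go); over a sound pad it dips under 1 mm.
- pad_left (a point): Place of the left round steel pad (40 mm across), 110 mm from the middle pad along plate +y, at its nominal top, 40 mm above the bench. Exactly one of the left, right and front pads is really 3 mm lower; which one changes from start to start and these points do not tell it. No end may be pressed onto its pad with more than 25 N.
- pad_right (a point): Place of the right round pad, 110 mm from the middle pad along plate -y; like the left one.
- pad_front (a point): Place of the front round pad, 75 mm from the middle pad along plate -x; like the left one. The straightedge does not pass over it.
- ring_left (a point): Centre of the painted yellow ring of the left pad (48 mm outside, 38 mm inside), on the plate's upper face 15 mm above the bench, 60 mm from the left pad along plate -x.
- ring_right (a point): Centre of the same ring of the right pad, 60 mm from it along plate -x.
- ring_front (a point): Centre of the same ring of the front pad, 57 mm from it along plate -x.
- straightedge_grip (a point): Grip point in the black hand block of the straightedge: an aluminium bar 280 mm long (its y), 30 wide (x), 12 thick, with the block on its middle, 60 mm long (y), 24 wide (x), 36 high. The point is 34 mm above the bar's underside, 22 above its upper face, 14 below the block's top. 0.32 kg. Starts flat on the bench left of the plate. Either end may point left when laid.
- straightedge_under (a point): Centre of the flat underside of the straightedge, 34 mm below the grip point; y along the bar, z up out of the bar.
- marker_center (a point): Centre of the red plastic marker, a turned post 50 mm high, foot 30 mm across and 12 mm high, stem 22 mm across above it; the point is on its axis 25 mm above its underside. About 0.07 kg. Starts upright on the bench, right of the plate.
- oil_bottle: Bystander: blue plastic bottle 56 mm across, 100 mm high, origin at the centre of its underside.
- wrench: Bystander: steel wrench lying flat on the bench; origin on its underside near its middle, x along it.
- jar: Bystander: amber glass jar 60 mm across, 70 mm high, origin at the centre of its underside.
Not all that is in view belongs to the job. Of the things that look like the part that bears marker_center, the smallest one is meant.

How it is judged (in metres and radians):
On the way, in this order (a step that is already met when the one before it is completed fails the run):
1. the straightedge lies along the left, middle and right pads, let go and still (x of straightedge_under in the frame of base_plate between -0.012 and 0.012 m and y of straightedge_under in the frame of base_plate between -0.02 and 0.02 m and height (world z) of straightedge_under between 0.036 and 0.045 m and angle between the y axis of straightedge_under and the y axis of base_plate, either way round below 0.08 rad and angle between straightedge_under's own z axis and vertical below 0.1 rad and contact force between the fingers and straightedge below 0.1 N and linear speed of straightedge below 0.02 m/s), for 0.2 s.
2. its left end is pressed down onto the left pad with more than 3 N (((contact force between straightedge and pad_a above 3 N and y of pad_a in the frame of base_plate above 0.05 m) or (contact force between straightedge and pad_b above 3 N and y of pad_b in the frame of base_plate above 0.05 m) or (contact force between straightedge and pad_c above 3 N and y of pad_c in the frame of base_plate above 0.05 m)) and contact force between the fingers and straightedge above 2 N and x of straightedge_under in the frame of base_plate between -0.012 and 0.012 m and y of straightedge_under in the frame of base_plate between -0.02 and 0.02 m and height (world z) of straightedge_under between 0.036 and 0.045 m and angle between the y axis of straightedge_under and the y axis of base_plate, either way round below 0.08 rad and angle between straightedge_under's own z axis and vertical below 0.1 rad), for 0.15 s.
3. its right end is pressed down onto the right pad with more than 3 N (((contact force between straightedge and pad_a above 3 N and y of pad_a in the frame of base_plate below -0.05 m) or (contact force between straightedge and pad_b above 3 N and y of pad_b in the frame of base_plate below -0.05 m) or (contact force between straightedge and pad_c above 3 N and y of pad_c in the frame of base_plate below -0.05 m)) and contact force between the fingers and straightedge above 2 N and x of straightedge_under in the frame of base_plate between -0.012 and 0.012 m and y of straightedge_under in the frame of base_plate between -0.02 and 0.02 m and height (world z) of straightedge_under between 0.036 and 0.045 m and angle between the y axis of straightedge_under and the y axis of base_plate, either way round below 0.08 rad and angle between straightedge_under's own z axis and vertical below 0.1 rad), for 0.15 s.
4. the marker stands in the ring of the low pad (((horizontal distance between pad_a and pad_left below 0.02 m and horizontal distance between marker_center and ring_left below 0.012 m) or (horizontal distance between pad_a and pad_right below 0.02 m and horizontal distance between marker_center and ring_right below 0.012 m) or (horizontal distance between pad_a and pad_front below 0.02 m and horizontal distance between marker_center and ring_front below 0.012 m)) and angle between marker_center's own z axis and vertical below 0.1 rad and height (world z) of marker_center between 0.036 and 0.044 m), for 0.2 s.
At the end, for the whole second after the job is handed in: The marker stands upright on the plate within 12 mm of the centre of the low pad's ring; the straightedge lies on the pads, handle up, its middle within 12 mm (plate x) and 20 mm (plate y) of the middle pad's, within 0.08 rad of the pads' line; both released and at rest (all of step 1 and all of step 4 and contact force between the fingers and marker below 0.1 N and linear speed of marker below 0.02 m/s); the robot touches nothing.
It fails at once if an end of the straightedge is pressed onto a round pad with more than 25 N ((contact force between straightedge and pad_a above 25 N or contact force between straightedge and pad_b above 25 N or contact force between straightedge and pad_c above 25 N) and (y of the grasp point in the frame of base_plate above 0.06 m or y of the grasp point in the frame of base_plate below -0.06 m)).
It fails at once if the straightedge is dropped or banged onto the pads (over 70 N) (contact force between straightedge and base_plate above 70 N or contact force between straightedge and pad_a above 70 N or contact force between straightedge and pad_b above 70 N or contact force between straightedge and pad_c above 70 N).
It fails at once if the oil bottle, wrench or jar is moved more than 20 mm (distance of any of oil_bottle, wrench, jar from where it was at the start of the episode above 0.02 m).
It also fails if it takes over 72 s, if anything falls off the work surface, if the arm or the gripper's body presses on something with over 40 N, if the wrist force passes 120 N, or if a joint passes its speed limit or range.

## Working session

There is one attempt and no reset: what is moved stays moved. The work goes in short steps, Python scripts to look and compute and a tool call to move; the robot and the scene stay as the last step left them, time stands still between calls to the robot, and variables do not carry over. Pictures are saved under pics/ and viewed, and the job is handed in when it is done.

Besides the shell and the picture viewer there is one more tool, called after "Emit:" as name(argument=value, ...) on one line, values as JSON. move_arm: Moves the arm, as the interface text tells. Its arguments: {"type":"object","properties":{"steps":{"type":"string"},"grip_force":{"type":"number"}},"required":["steps"]}

```bash
mkdir -p pics; python3 - <<'E'
from cell import r
import cv2
s=r.get_state(); print(s)
for n in("scene","top"):
    cv2.imwrite(f"pics/{n}0.png",r.get_image(n)[:,:,::-1]); c=r.calibration(n); print(n,c)
E
```

```text
{'t': 0.0, 'q': array([ 1.29905048e+00,  4.23835941e-01,  1.63068912e+00, -6.33463729e-06,
        1.08858558e+00, -1.90083359e-02]), 'qd': array([ 0.00031218,  0.0006786 ,  0.0014462 ,  0.00135739,  0.00012669,
       -0.0009412 ]), 'joint_efforts': array([-2.81953755e-03, -5.57406914e+01, -2.81725216e+01, -1.73817793e-04,
        7.61324423e-03, -1.06033486e-06]), 'eef_pos': array([156.13121673, 604.66468499, 255.54905866]), 'tcp_rot': array([-1.58611041,  1.56927833, -1.83884497]), 'contact_force': array([-0.53577934,  0.27456811,  0.16548091]), 'torque': array([-0.00246177,  0.01595709, -0.0014353 ]), 'grip_width': 85.66830783591705}
scene {'camera_matrix': array([[420.29857816,   0.        , 317.86660437],
       [  0.        , 420.29857816, 205.62570244],
       [  0.        ,   0.        ,   1.        ]]), 'k1': -0.0427408708293291, 'R': array([[ 0.34754559,  0.93753922, -0.01524039],
       [ 0.71108145, -0.27412287, -0.64747187],
       [-0.61120802,  0.21418883, -0.76193694]]), 't': array([-175.6234656 , -399.23040457, 1434.2714849 ])}
top {'camera_matrix': array([[366.05966769,   0.        , 317.85505525],
       [  0.        , 366.05966769, 199.89875482],
       [  0.        ,   0.        ,   1.        ]]), 'k1': -0.051540535342539114, 'R': array([[-0.00172762, -0.99999564, -0.00239479],
       [-0.97587471,  0.00220879, -0.2183201 ],
       [ 0.21832443,  0.00195984, -0.97587427]]), 't': array([-41.69141741, 629.39270045, 803.59232099])}
```

View pics/scene0.png

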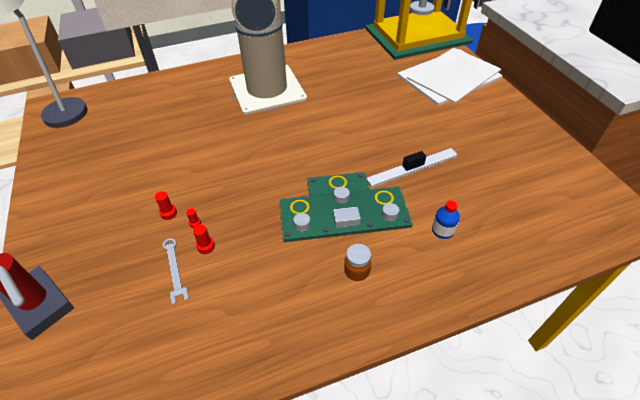

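View pics/top0.png

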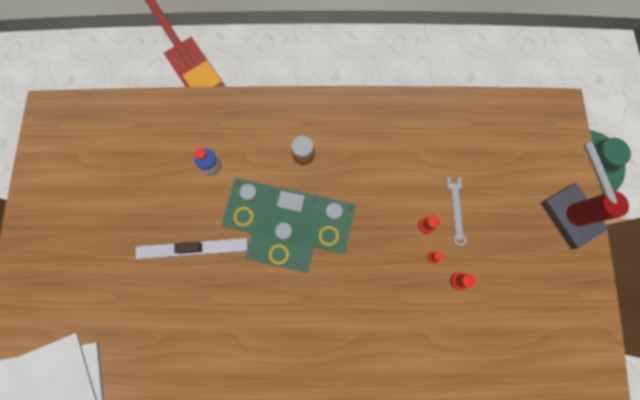

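The scene shows the plate, the straightedge (top ~(190,248)) and three red posts: top pixels (430,224), (436,257) and (463,281). The middle one looks smallest, so I'll check it in enlarged crops.

```bash
cat > h.py <<'E'
import numpy as np, cv2
from cell import r
def px2w(n,u,v,z):
    c=r.calibration(n);K=c["camera_matrix"]
    p=cv2.undistortPoints(np.array([[[u,v]]],float),K,np.array([c["k1"],0,0,0,0.]))[0,0]
    R,t=c["R"],c["t"]; d=R.T@np.array([p[0],p[1],1]); o=-R.T@t
    return o+d*(z-o[2])/d[2]
def w2px(n,X):
    c=r.calibration(n)
    q,_=cv2.projectPoints(np.array(X,float).reshape(-1,1,3),cv2.Rodrigues(c["R"])[0],c["t"],c["camera_matrix"],np.array([c["k1"],0,0,0,0.]))
    return q[:,0]
def crop(src,x,y,w,h,s,out):
    im=cv2.imread(src) if isinstance(src,str) else src
    cv2.imwrite(out,cv2.resize(im[y:y+h,x:x+w],None,fx=s,fy=s,interpolation=cv2.INTER_CUBIC))
E
python3 - <<'E'
from h import *
crop("pics/top0.png",215,170,150,110,5,"pics/t_plate.png")
crop("pics/top0.png",125,225,130,45,6,"pics/t_edge.png")
crop("pics/top0.png",400,200,90,100,6,"pics/t_mark.png")
crop("pics/scene0.png",140,180,90,80,7,"pics/s_mark.png")
E
```

```text
(no output)
```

View pics/t_plate.png

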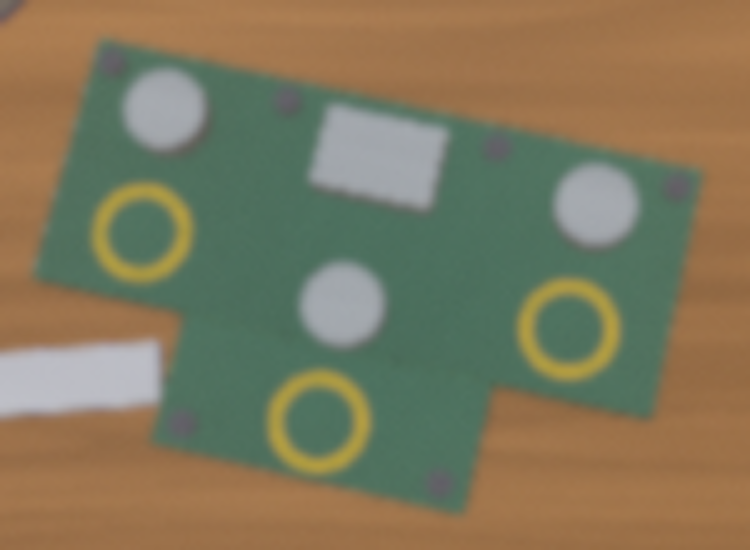

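View pics/t_edge.png

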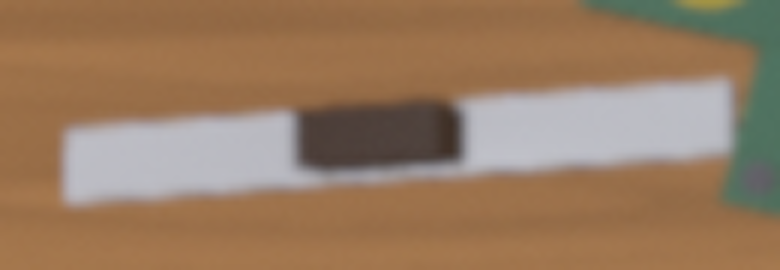

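View pics/t_mark.png

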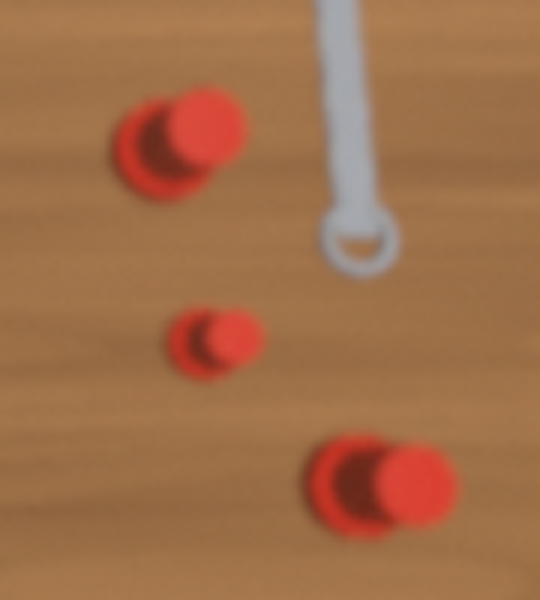

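View pics/s_mark.png

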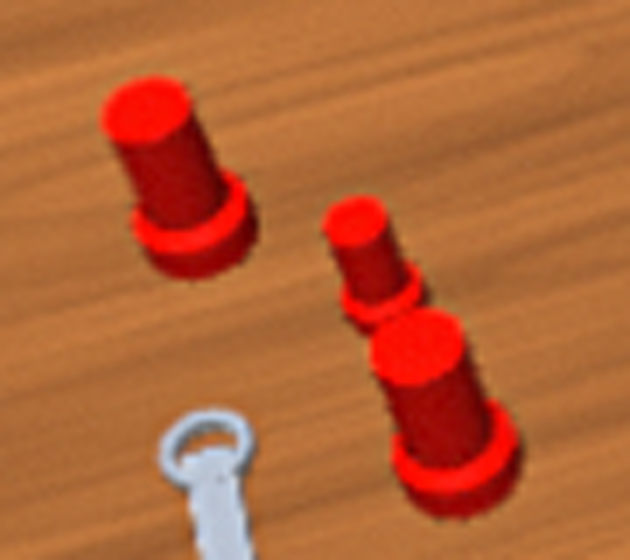

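The three red posts in the top picture have foot widths of about 17, 12 and 18 px. The one at (436,257) is clearly the smallest, so it is the marker. Next I'll compute the positions.

```bash
python3 - <<'E'
from h import *
def c(n,x,y,s,ox,oy,z): 
    return px2w(n,(x+.5)/s-.5+ox,(y+.5)/s-.5+oy,z)
P=lambda x,y,z:c("top",x,y,5,215,170,z)
# model points in plate frame & obs
ob=[((0,110),P(164,109,40)),((0,-110),P(596,205,40)),((-75,0),P(342,304,40)),((0,0),P(380,157,40)),
((-60,110),P(142,232,15)),((-60,-110),P(569,329,15)),((-132,0),P(319,422,15)),
((35,160),P(100,40,15)),((35,-160),P(704,172,15))]
A=np.array([o[0] for o in ob],float);B=np.array([o[1][:2] for o in ob])
ma,mb=A.mean(0),B.mean(0);H=(A-ma).T@(B-mb);U,S,V=np.linalg.svd(H);R=(U@V).T
yaw=np.arctan2(R[1,0],R[0,0]);t=mb-R@ma
print("plate",t,yaw); print(np.round(B-(A@R.T+t),1))
np.save("plate.npy",[*t,yaw])
E_=lambda x,y,z:c("top",x,y,6,125,225,z)
pts=np.array([E_(64,128,12),E_(66,206,12),E_(734,154,12),E_(731,78,12)])[:,:2]
print(pts, pts.mean(0)); L=(pts[0]+pts[1])/2;Rr=(pts[2]+pts[3])/2; d=L-Rr; print("len",np.linalg.norm(d),"yaw",np.arctan2(d[1],d[0])-np.pi/2)
# block top at z=48: corners top face
print("block",E_(297,108,48),E_(302,166,48),E_(440,102,48),E_(443,161,48))
print("marker foot",c("top",206,343,6,400,200,12),"top",c("top",235,338,6,400,200,50))
print("mk scene top",c("scene",357,221,7,140,180,50))
for nm,u,v,z in(("bottle",205,153,100),("jar",303,145,70),("w1",455,180,5),("w2",460,239,5),("big1",434,221,70),("big2",469,281,70)):print(nm,px2w("top",u,v,z))
E
```

```text
plate [633.25200838  24.96152281] -0.2252865448346852
[[ 0.1  0.1]
 [ 0.3  0.3]
 [ 0.2  0.1]
 [ 0.  -0.6]
 [ 1.   0.3]
 [ 0.8 -0. ]
 [ 0.7  0.1]
 [-2.1 -1.1]
 [-1.   0.9]]
[[524.67606673 416.38651584]
 [492.28952801 412.26354972]
 [514.70366264 133.19115536]
 [546.18735724 135.64959079]] [519.46415366 274.37270293]
len 280.76498939179845 yaw 0.07830453903251455
block [529.66233756 303.19415108  48.        ] [506.53325576 299.33035641  48.        ] [532.20601366 245.25881814  48.        ] [508.71063291 242.50307006  48.        ]
marker foot [ 497.38011494 -329.74560836   12.        ] top [ 496.80805713 -329.5456917    50.        ]
mk scene top [ 499.4281968  -328.03198379   50.        ]
bottle [737.6464955  225.80483043 100.        ]
jar [768.221987    -6.49631174  70.        ]
w1 [ 696.23906764 -401.49076309    5.        ]
w2 [ 541.77916368 -401.46665596    5.        ]
big1 [ 577.45383487 -317.44228021   70.        ]
big2 [ 437.74789622 -389.37499176   70.        ]
```

```bash
cat >> h.py <<'E'
from scipy.spatial.transform import Rotation as Ro
def st():
    s=r.get_state(); M=Ro.from_euler("xyz",s["tcp_rot"]).as_matrix()
    print("t",round(s["t"],3),"pos",np.round(s["eef_pos"],1),"x",np.round(M[:,0],3),"y",np.round(M[:,1],3),"jawyaw(y axis ang)",round(np.arctan2(M[1,1],M[0,1]),3),"F",np.round(s["contact_force"],2),"q6",round(s["q"][5],2),"grip",round(s["grip_width"],1))
    return s,M
E
python3 -c "
from h import *
st()"
```

```text
t 0.1 pos [156.2 604.7 255.6] x [-0.    -0.001 -1.   ] y [ 0.25   0.968 -0.001] jawyaw(y axis ang) 1.318 F [-0.41  0.89  0.25] q6 -0.02 grip 85.4
```

Emit:
move_arm(steps=".026 -.0237 -.0095 0 0 -.0886 .085;.026 -.0237 -.0095 0 0 -.0886 .085;.026 -.0237 -.0095 0 0 -.0886 .085;.026 -.0237 -.0095 0 0 -.0886 .085;.026 -.0237 -.0095 0 0 -.0886 .085;.026 -.0237 -.0095 0 0 -.0886 .085;.026 -.0237 -.0095 0 0 -.0886 .085;.026 -.0237 -.0095 0 0 -.0886 .085;.026 -.0237 -.0095 0 0 -.0886 .085;.026 -.0237 -.0095 0 0 -.0886 .085;.026 -.0237 -.0095 0 0 -.0886 .085;.026 -.0237 -.0095 0 0 -.0886 .085;.026 -.0237 -.0095 0 0 -.0886 .085;.026 -.0237 -.0095 0 0 -.0886 .085;0 0 0 0 0 0 .085;0 0 0 0 0 0 .085")

```text
t: 2.1
eef_pos: [519.8, 273.3, 123.1]
tcp_rot: [-1.414, 1.57, -2.907]
contact_force: [-0.3, -0.6, 0.9]
grip_width: 84.9
```

```bash
python3 - <<'E'
from h import *
st()
cv2.imwrite("pics/top1.png",r.get_image("top")[:,:,::-1])
cv2.imwrite("pics/scene1.png",r.get_image("scene")[:,:,::-1])
crop("pics/scene1.png",320,60,200,170,4,"pics/s1.png")
E
```

```text
t 2.1 pos [519.8 273.3 123.1] x [-0.001 -0.    -1.   ] y [ 0.997  0.078 -0.001] jawyaw(y axis ang) 0.078 F [-0.3  -0.64  0.95] q6 0.39 grip 84.9
```

View pics/top1.png

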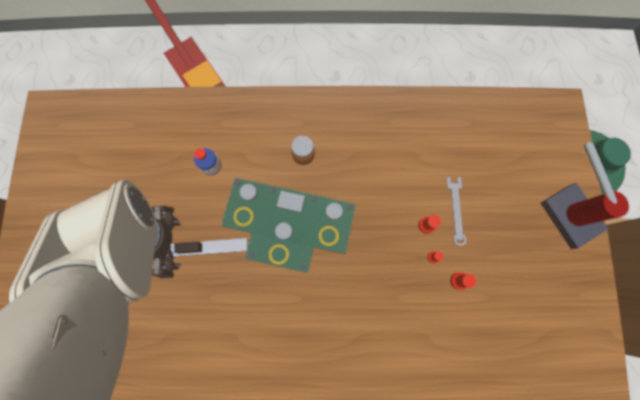

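View pics/s1.png

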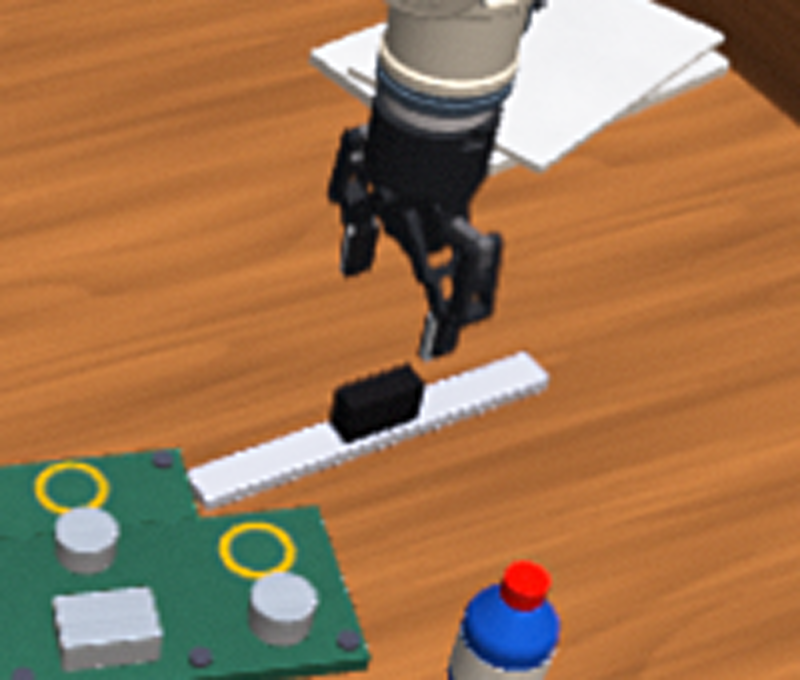

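The open jaws straddle the black block's axis. Next I descend and grip.

Emit:
move_arm(steps="0 0 -.012 0 0 0 .07;0 0 -.012 0 0 0 .06;0 0 -.012 0 0 0 .06;0 0 -.012 0 0 0 .06;0 0 -.012 0 0 0 .06;0 0 -.010 0 0 0 .06;0 0 -.008 0 0 0 .06;0 0 -.002 0 0 0 .05;0 0 0 0 0 0 .03;0 0 0 0 0 0 .01;0 0 0 0 0 0 .01;0 0 0 0 0 0 .01;0 0 0 0 0 0 .01", grip_force=50)

```text
t: 3.82
eef_pos: [520.6, 273.5, 43.7]
tcp_rot: [1.962, 1.57, 0.469]
contact_force: [-0.3, -0.3, 4.5]
grip_width: 23.3
```

```bash
python3 - <<'E'
from h import *
st()
cv2.imwrite("pics/scene2.png",r.get_image("scene")[:,:,::-1])
crop("pics/scene2.png",320,60,200,150,4,"pics/s2.png")
E
```

```text
t 3.825 pos [520.6 273.5  43.7] x [ 0.001  0.    -1.   ] y [0.997 0.078 0.001] jawyaw(y axis ang) 0.078 F [-0.27 -0.33  4.51] q6 0.39 grip 23.3
```

View pics/s2.png

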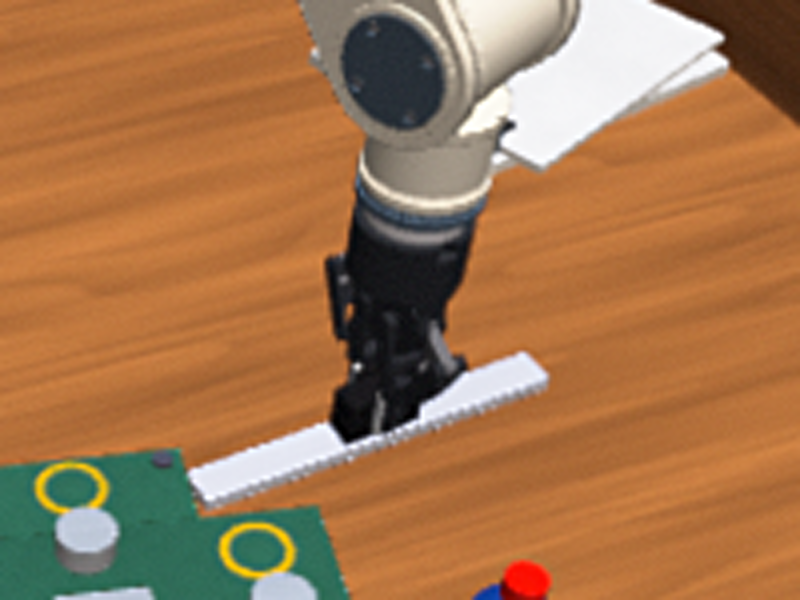

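Emit:
move_arm(steps="0 0 .005 0 0 0 .01;0 0 .015 0 0 0 .01;0 0 .015 0 0 0 .01;0 0 .015 0 0 0 .01;0 0 .010 0 0 0 .01;.0075 -.0166 0 0 0 -.0202 .01;.0075 -.0166 0 0 0 -.0202 .01;.0075 -.0166 0 0 0 -.0202 .01;.0075 -.0166 0 0 0 -.0202 .01;.0075 -.0166 0 0 0 -.0202 .01;.0075 -.0166 0 0 0 -.0202 .01;.0075 -.0166 0 0 0 -.0202 .01;.0075 -.0166 0 0 0 -.0202 .01;.0075 -.0166 0 0 0 -.0202 .01;.0075 -.0166 0 0 0 -.0202 .01;.0075 -.0166 0 0 0 -.0202 .01;.0075 -.0166 0 0 0 -.0202 .01;.0075 -.0166 0 0 0 -.0202 .01;.0075 -.0166 0 0 0 -.0202 .01;.0075 -.0166 0 0 0 -.0202 .01")

```text
t: 6.38
eef_pos: [633.3, 23.2, 103.3]
tcp_rot: [2.133, 1.571, 0.336]
contact_force: [0.4, -0.5, -3.5]
grip_width: 23.2
```

Emit:
move_arm(steps="0 0 0 0 0 0 .01;0 0 0 0 0 0 .01;0 0 0 0 0 0 .01")

```text
t: 6.75
eef_pos: [632.5, 24.9, 103.2]
tcp_rot: [-1.589, 1.57, 2.899]
contact_force: [0.2, -0.1, -3.9]
grip_width: 23.4
```

```bash
python3 - <<'E'
from h import *
st()
cv2.imwrite("pics/top3.png",r.get_image("top")[:,:,::-1])
cv2.imwrite("pics/scene3.png",r.get_image("scene")[:,:,::-1])
crop("pics/scene3.png",250,120,200,150,4,"pics/s3.png")
crop("pics/top3.png",200,140,190,140,4,"pics/t3.png")
E
```

```text
t 6.75 pos [632.5  24.9 103.2] x [-0.  0. -1.] y [ 0.975 -0.223 -0.   ] jawyaw(y axis ang) -0.225 F [ 0.18 -0.11 -3.86] q6 0.25 grip 23.4
```

View pics/s3.png

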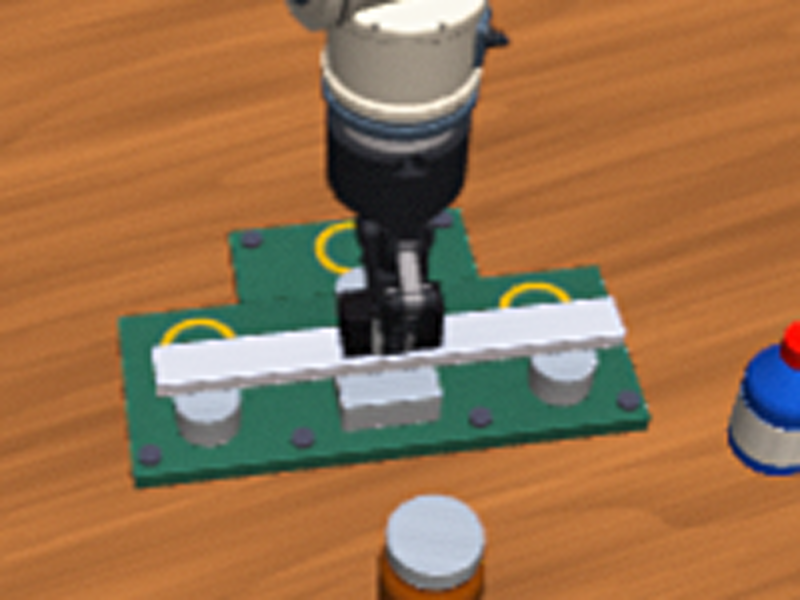

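View pics/t3.png

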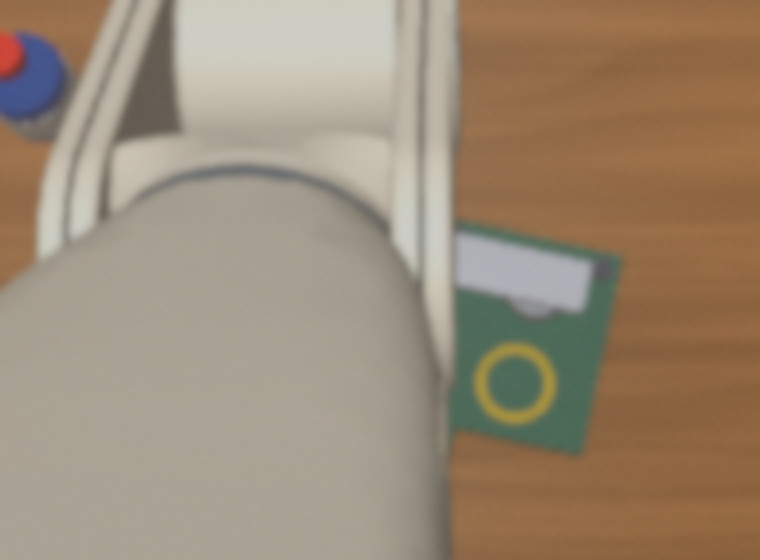

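```bash
python3 - <<'E'
from h import *
def corners(cx,cy,yaw,z):
    R=np.array([[np.cos(yaw),-np.sin(yaw)],[np.sin(yaw),np.cos(yaw)]])
    return [[*(R@np.array(p)+[cx,cy]),z] for p in((-15,140),(15,140),(15,-140),(-15,-140))]
for z in (71.5,59.5):
  q=w2px("scene",corners(632.5,24.9,-.225,z)); print(np.round((q-[250,120]+.5)*4-.5))
q=w2px("top",corners(632.5,24.9,-.225,71.5)); print(np.round((q-[200,140]+.5)*4-.5))
E
```

```text
[[608. 296.]
 [621. 333.]
 [152. 385.]
 [148. 346.]]
[[605. 309.]
 [618. 346.]
 [153. 398.]
 [149. 359.]]
[[127. 209.]
 [140. 162.]
 [594. 262.]
 [584. 311.]]
```

Predicted and observed bar corners agree within ~1 px in both views, so I lower it softly.

Emit:
move_arm(steps="0 0 -.005 0 0 0 .01;0 0 -.005 0 0 0 .01;0 0 -.004 0 0 0 .01;0 0 -.002 0 0 0 .01;0 0 -.001 0 0 0 .01;0 0 -.001 0 0 0 .01;0 0 0 0 0 0 .01;0 0 0 0 0 0 .01")

```text
t: 7.85
eef_pos: [632.9, 24.3, 85.4]
tcp_rot: [1.701, 1.571, -0.095]
contact_force: [0.1, -1.2, -3.2]
grip_width: 23.2
```

Emit:
move_arm(steps="0 0 -.0005 0 0 0 .01;0 0 -.0005 0 0 0 .01;0 0 -.0005 0 0 0 .01;0 0 0 0 0 0 .01")

```text
t: 8.35
eef_pos: [632.8, 24.3, 83.8]
tcp_rot: [-1.934, 1.571, 2.553]
contact_force: [-0.3, -0.6, -3.0]
grip_width: 23.5
```

Emit:
move_arm(steps="0 0 -.0005 0 0 0 .01;0 0 -.0005 0 0 0 .01;0 0 0 0 0 0 .01")

```text
t: 8.72
eef_pos: [632.9, 24.3, 83.8]
tcp_rot: [1.992, 1.571, 0.196]
contact_force: [-3.8, -0.4, 6.0]
grip_width: 23.1
```

The bar is in contact with the pads (force went from −3 N to +6 N). Now I release and rise.

Emit:
move_arm(steps="0 0 0 0 0 0 .03;0 0 0 0 0 0 .045;0 0 0 0 0 0 .055;0 0 0 0 0 0 .055;0 0 .01 0 0 0 .055;0 0 .015 0 0 0 .055;0 0 .02 0 0 0 .055;0 0 .02 0 0 0 .055;0 0 .02 0 0 0 .04;0 0 0 0 0 0 0;0 0 0 0 0 0 0")

```text
t: 10.1
eef_pos: [632.5, 24.3, 167.6]
tcp_rot: [-1.298, 1.57, -3.094]
contact_force: [0.2, -0.1, -1.0]
grip_width: 4.0
```

```bash
python3 - <<'E'
from h import *
st()
cv2.imwrite("pics/scene4.png",r.get_image("scene")[:,:,::-1])
crop("pics/scene4.png",260,150,170,110,4.5,"pics/s4.png")
p=np.load("plate.npy");c,s=np.cos(p[2]),np.sin(p[2])
for n,x,y in(("L",0,110),("R",0,-110),("rL",-60,110),("rR",-60,-110),("rF",-132,0)):print(n,p[0]+c*x-s*y,p[1]+s*x+c*y)
E
```

```text
t 10.1 pos [632.5  24.3 167.6] x [-0. -0. -1.] y [ 0.975 -0.223 -0.   ] jawyaw(y axis ang) -0.225 F [ 0.25 -0.09 -0.99] q6 0.25 grip 4.0
L 657.8244326508874 132.18183788880265
R 608.6795841102352 -82.25879226769628
rL 599.3406244263876 145.58497839988962
rR 550.1957758857354 -68.85565175660929
rF 504.5876302866619 54.44843193494455
```

View pics/s4.png

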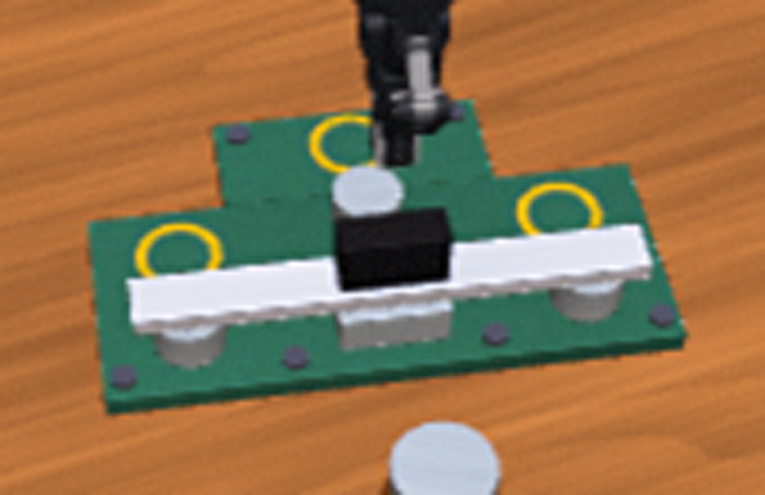

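The straightedge lies level along the pads with its handle up (scene crop ends (130,300) and (650,255)), released. Now the left press.

Emit:
move_arm(steps=".0032 .0135 -.005 0 0 0 0;.0032 .0135 -.005 0 0 0 0;.0032 .0135 -.005 0 0 0 0;.0032 .0135 -.005 0 0 0 0;.0032 .0135 -.005 0 0 0 0;.0032 .0135 -.005 0 0 0 0;.0032 .0135 -.005 0 0 0 0;.0032 .0135 -.005 0 0 0 0;0 0 -.01 0 0 0 0;0 0 -.01 0 0 0 0;0 0 -.01 0 0 0 0;0 0 -.005 0 0 0 0;0 0 0 0 0 0 0;0 0 0 0 0 0 0")

```text
t: 11.9
eef_pos: [658.7, 132.2, 93.2]
tcp_rot: [1.988, 1.57, 0.192]
contact_force: [-1.0, 0.2, 0.4]
grip_width: 0.1
```

```bash
python3 - <<'E'
from h import *
st(); cv2.imwrite("pics/scene5.png",r.get_image("scene")[:,:,::-1])
E
```

```text
t 11.9 pos [658.7 132.2  93.2] x [ 0.001  0.    -1.   ] y [ 0.975 -0.224  0.001] jawyaw(y axis ang) -0.226 F [-0.97  0.2   0.37] q6 0.41 grip 0.1
```

Emit:
move_arm(steps="0 0 -.005 0 0 0 0;0 0 -.005 0 0 0 0;0 0 -.003 0 0 0 0;0 0 -.001 0 0 0 0;0 0 -.0005 0 0 0 0;0 0 0 0 0 0 0")

```text
t: 12.7
eef_pos: [658.5, 132.3, 78.4]
tcp_rot: [1.937, 1.571, 0.141]
contact_force: [0.7, 0.2, 0.5]
grip_width: -0.1
```

Emit:
move_arm(steps="0 0 -.0005 0 0 0 0;0 0 -.0005 0 0 0 0;0 0 0 0 0 0 0")

```text
t: 13.08
eef_pos: [658.4, 132.3, 77.3]
tcp_rot: [-1.179, 1.571, -2.975]
contact_force: [-0.1, -0.1, 0.2]
grip_width: 0.1
```

Emit:
move_arm(steps="0 0 -.0005 0 0 0 0;0 0 0 0 0 0 0")

```text
t: 13.32
eef_pos: [658.4, 132.3, 77.1]
tcp_rot: [1.783, 1.571, -0.013]
contact_force: [-1.1, -0.8, 2.2]
grip_width: 0.0
```

Emit:
move_arm(steps="0 0 -.0005 0 0 0 0;0 0 0 0 0 0 0")

```text
t: 13.58
eef_pos: [658.5, 132.3, 77.1]
tcp_rot: [1.922, 1.571, 0.126]
contact_force: [-1.8, -0.3, 7.3]
grip_width: -0.1
```

Emit:
move_arm(steps="0 0 -.0002 0 0 0 0;0 0 0 0 0 0 0;0 0 0 0 0 0 0")

```text
t: 13.95
eef_pos: [658.5, 132.3, 77.1]
tcp_rot: [1.963, 1.571, 0.167]
contact_force: [-2.7, 0.0, 9.5]
grip_width: -0.2
```

```bash
python3 - <<'E'
from h import *
st(); cv2.imwrite("pics/scene6.png",r.get_image("scene")[:,:,::-1])
a=cv2.imread("pics/scene5.png")[170:240,265:435];b=cv2.imread("pics/scene6.png")[170:240,265:435]
cv2.imwrite("pics/s56.png",cv2.resize(np.vstack([a,b]),None,fx=4,fy=4,interpolation=cv2.INTER_CUBIC))
E
```

```text
t 13.95 pos [658.5 132.3  77.1] x [ 0.  0. -1.] y [ 0.975 -0.223  0.   ] jawyaw(y axis ang) -0.225 F [-2.66  0.    9.46] q6 0.41 grip -0.2
```

View pics/s56.png

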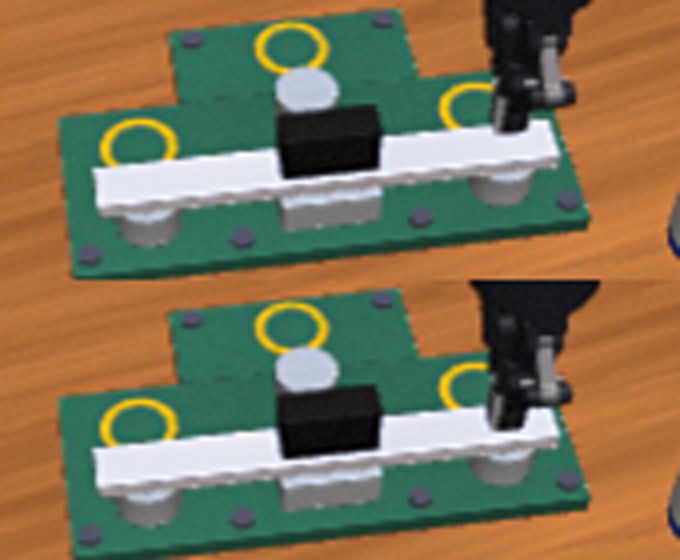

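Under 9.5 N the left end does not dip (TCP z stayed at 77.1, and the right end did not lift in the picture). Now the right end.

Emit:
move_arm(steps="0 0 .005 0 0 0 0;0 0 .02 0 0 0 0;0 0 .025 0 0 0 0;0 0 .02 0 0 0 0;-.005 -.0215 0 0 0 0 0;-.005 -.0215 0 0 0 0 0;-.005 -.0215 0 0 0 0 0;-.005 -.0215 0 0 0 0 0;-.005 -.0215 0 0 0 0 0;-.005 -.0215 0 0 0 0 0;-.005 -.0215 0 0 0 0 0;-.005 -.0215 0 0 0 0 0;-.005 -.0215 0 0 0 0 0;-.005 -.0215 0 0 0 0 0;0 0 -.02 0 0 0 0;0 0 -.02 0 0 0 0;0 0 -.012 0 0 0 0;0 0 0 0 0 0 0;0 0 0 0 0 0 0")

```text
t: 16.38
eef_pos: [608.7, -82.3, 94.2]
tcp_rot: [1.743, 1.571, -0.053]
contact_force: [0.4, 0.2, 1.5]
grip_width: -0.1
```

```bash
python3 - <<'E'
from h import *
st(); cv2.imwrite("pics/scene7.png",r.get_image("scene")[:,:,::-1])
E
```

```text
t 16.375 pos [608.7 -82.3  94.2] x [ 0. -0. -1.] y [ 0.975 -0.223  0.   ] jawyaw(y axis ang) -0.225 F [0.43 0.23 1.48] q6 0.07 grip -0.1
```

Emit:
move_arm(steps="0 0 -.006 0 0 0 0;0 0 -.005 0 0 0 0;0 0 -.003 0 0 0 0;0 0 -.001 0 0 0 0;0 0 -.0005 0 0 0 0;0 0 0 0 0 0 0")

```text
t: 17.18
eef_pos: [608.4, -82.7, 78.7]
tcp_rot: [1.713, 1.571, -0.083]
contact_force: [-0.3, 0.5, -0.4]
grip_width: 0.1
```

Emit:
move_arm(steps="0 0 -.0005 0 0 0 0;0 0 -.0005 0 0 0 0;0 0 0 0 0 0 0")

```text
t: 17.55
eef_pos: [608.4, -82.7, 77.6]
tcp_rot: [-1.473, 1.571, 3.014]
contact_force: [-0.6, -0.0, -0.6]
grip_width: 0.2
```

Emit:
move_arm(steps="0 0 -.0005 0 0 0 0;0 0 0 0 0 0 0")

```text
t: 17.8
eef_pos: [608.4, -82.7, 77.1]
tcp_rot: [1.976, 1.571, 0.18]
contact_force: [-0.0, 0.6, 0.6]
grip_width: -0.1
```

Emit:
move_arm(steps="0 0 -.0005 0 0 0 0;0 0 0 0 0 0 0")

```text
t: 18.05
eef_pos: [608.4, -82.7, 77.1]
tcp_rot: [1.521, 1.571, -0.275]
contact_force: [-1.1, 0.6, 5.5]
grip_width: 0.1
```

Emit:
move_arm(steps="0 0 -.0003 0 0 0 0;0 0 0 0 0 0 0;0 0 0 0 0 0 0")

```text
t: 18.42
eef_pos: [608.5, -82.7, 77.1]
tcp_rot: [1.812, 1.571, 0.015]
contact_force: [-2.9, 0.0, 8.0]
grip_width: 0.3
```

```bash
python3 - <<'E'
from h import *
st(); cv2.imwrite("pics/scene8.png",r.get_image("scene")[:,:,::-1])
a=cv2.imread("pics/scene7.png")[170:240,265:435];b=cv2.imread("pics/scene8.png")[170:240,265:435]
cv2.imwrite("pics/s78.png",cv2.resize(np.vstack([a,b]),None,fx=4,fy=4,interpolation=cv2.INTER_CUBIC))
E
```

```text
t 18.425 pos [608.5 -82.7  77.1] x [ 0.  0. -1.] y [ 0.975 -0.224  0.   ] jawyaw(y axis ang) -0.225 F [-2.88  0.01  8.01] q6 0.07 grip 0.3
```

View pics/s78.png

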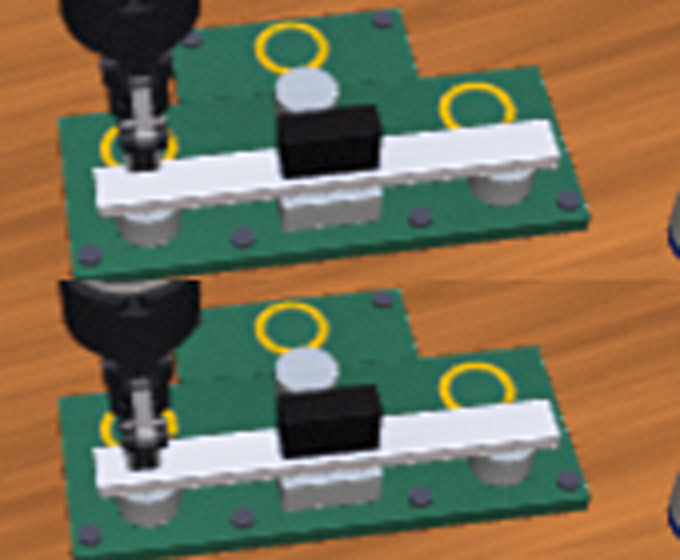

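Neither end dips: both stayed stiff at the same 77.1 mm height, with 9.5 N on the left and 8 N on the right. The front pad is therefore the low one, and the target is the front ring at about (504.6, 54.4). Next I fetch the marker.

Emit:
move_arm(steps="0 0 .005 0 0 0 0;0 0 .02 0 0 0 0;0 0 .025 0 0 0 0;0 0 .015 0 0 0 0;-.008 -.0176 0 0 0 -.0625 .02;-.008 -.0176 0 0 0 -.0625 .05;-.008 -.0176 0 0 0 -.0625 .05;-.008 -.0176 0 0 0 -.0625 .05;-.008 -.0176 0 0 0 -.0625 .05;-.008 -.0176 0 0 0 -.0625 .05;-.008 -.0176 0 0 0 -.0625 .05;-.008 -.0176 0 0 0 -.0625 .05;-.008 -.0176 0 0 0 -.0625 .05;-.008 -.0176 0 0 0 -.0625 .05;-.008 -.0176 0 0 0 -.0625 .05;-.008 -.0176 0 0 0 -.0625 .05;-.008 -.0176 0 0 0 -.0625 .05;-.008 -.0176 0 0 0 -.0625 .05;0 0 0 0 0 0 .05;0 0 0 0 0 0 .05")

```text
t: 20.98
eef_pos: [496.4, -328.9, 141.3]
tcp_rot: [-1.81, 1.57, 1.802]
contact_force: [-0.4, -0.3, -0.1]
grip_width: 50.2
```

```bash
python3 - <<'E'
from h import *
st(); cv2.imwrite("pics/scene9.png",r.get_image("scene")[:,:,::-1])
crop("pics/scene9.png",120,130,160,130,4,"pics/s9.png")
E
```

```text
t 20.975 pos [ 496.4 -328.9  141.3] x [-0.  0. -1.] y [ 0.453 -0.891 -0.   ] jawyaw(y axis ang) -1.1 F [-0.43 -0.29 -0.13] q6 0.49 grip 50.2
```

View pics/s9.png

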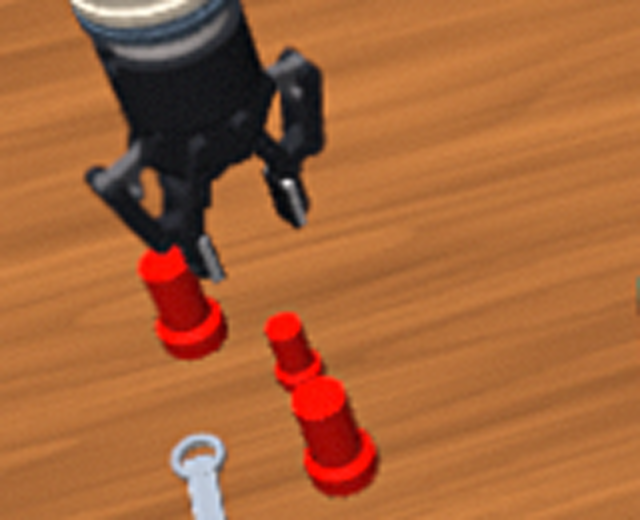

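Emit:
move_arm(steps=".0008 -.0006 -.015 0 0 0 .05;0 0 -.015 0 0 0 .05;0 0 -.015 0 0 0 .05;0 0 -.015 0 0 0 .05;0 0 -.015 0 0 0 .05;0 0 -.012 0 0 0 .05;0 0 -.008 0 0 0 .05;0 0 -.005 0 0 0 .05;0 0 0 0 0 0 .05;0 0 0 0 0 0 .04;0 0 0 0 0 0 .03;0 0 0 0 0 0 .01;0 0 0 0 0 0 .01;0 0 0 0 0 0 .01", grip_force=25)

```text
t: 22.78
eef_pos: [497.4, -329.8, 41.7]
tcp_rot: [2.054, 1.57, -0.618]
contact_force: [-0.6, 1.5, 4.3]
grip_width: 20.5
```

```bash
python3 - <<'E'
from h import *
st(); cv2.imwrite("pics/scene10.png",r.get_image("scene")[:,:,::-1])
crop("pics/scene10.png",120,130,160,130,4,"pics/s10.png")
E
```

```text
t 22.775 pos [ 497.4 -329.8   41.7] x [ 0. -0. -1.] y [ 0.453 -0.891  0.   ] jawyaw(y axis ang) -1.1 F [-0.64  1.48  4.32] q6 0.49 grip 20.5
```

View pics/s10.png

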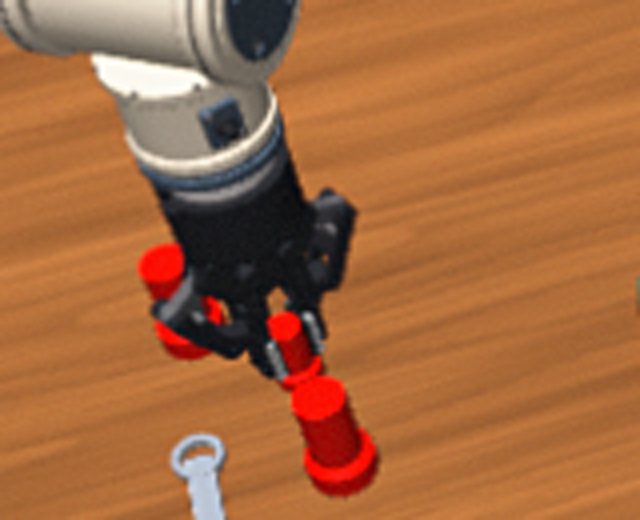

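Emit:
move_arm(steps="0 0 .005 0 0 0 .01;0 0 .01 0 0 0 .01;0 0 .015 0 0 0 .01;0 0 .02 0 0 0 .01;0 0 .02 0 0 0 .01;0 0 .02 0 0 0 .01;0 0 0 0 0 0 .01;0 0 0 0 0 0 .01", grip_force=30)

```text
t: 23.82
eef_pos: [496.9, -329.5, 131.2]
tcp_rot: [-1.091, 1.57, 2.521]
contact_force: [-0.6, -0.4, -1.6]
grip_width: 20.3
```

```bash
python3 - <<'E'
from h import *
st(); cv2.imwrite("pics/scene11.png",r.get_image("scene")[:,:,::-1])
crop("pics/scene11.png",130,110,120,110,6,"pics/s11.png")
E
```

```text
t 23.825 pos [ 496.9 -329.5  131.2] x [-0.  0. -1.] y [ 0.453 -0.891 -0.   ] jawyaw(y axis ang) -1.1 F [-0.61 -0.43 -1.61] q6 0.49 grip 20.3
```

View pics/s11.png

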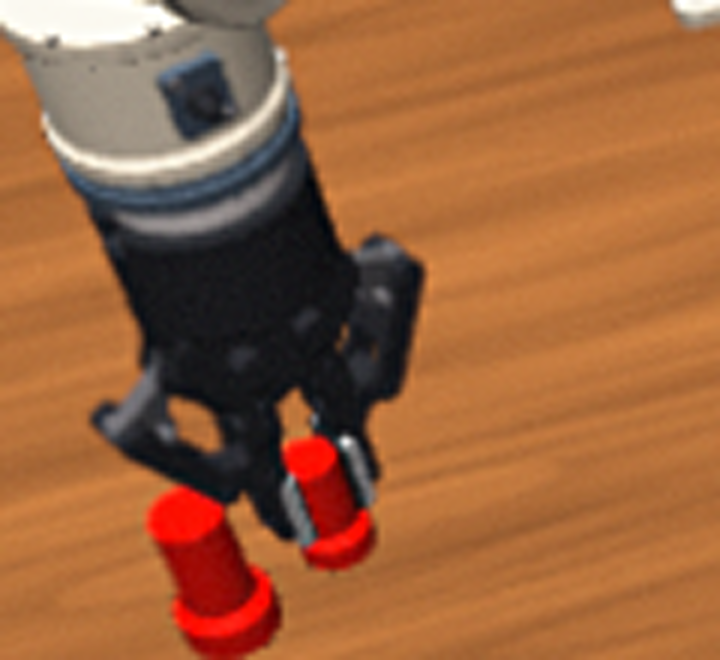

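The marker is held upright. Next I carry it to the front ring, with the jaws along the plate's y.

Emit:
move_arm(steps=".0004 .0213 0 0 0 -.0387 .01;.0004 .0213 0 0 0 -.0387 .01;.0004 .0213 0 0 0 -.0387 .01;.0004 .0213 0 0 0 -.0387 .01;.0004 .0213 0 0 0 -.0387 .01;.0004 .0213 0 0 0 -.0387 .01;.0004 .0213 0 0 0 -.0387 .01;.0004 .0213 0 0 0 -.0387 .01;.0004 .0213 0 0 0 -.0387 .01;.0004 .0213 0 0 0 -.0387 .01;.0004 .0213 0 0 0 -.0387 .01;.0004 .0213 0 0 0 -.0387 .01;.0004 .0213 0 0 0 -.0387 .01;.0004 .0213 0 0 0 -.0387 .01;.0004 .0213 0 0 0 -.0387 .01;.0004 .0213 0 0 0 -.0387 .01;.0004 .0213 0 0 0 -.0387 .01;.0004 .0213 0 0 0 -.0387 .01;0 0 0 0 0 0 .01;0 0 0 0 0 0 .01")

```text
t: 26.38
eef_pos: [504.0, 53.4, 130.8]
tcp_rot: [0.434, 1.57, -2.933]
contact_force: [0.1, -0.4, -0.3]
grip_width: 20.2
```

Emit:
move_arm(steps="0 0 -.012 0 0 0 .01;0 0 -.012 0 0 0 .01;0 0 -.012 0 0 0 .01;0 0 -.012 0 0 0 .01;0 0 0 0 0 0 .01;0 0 0 0 0 0 .01")

```text
t: 27.12
eef_pos: [504.5, 53.8, 83.3]
tcp_rot: [-2.075, 1.571, 0.84]
contact_force: [0.2, -0.4, -0.8]
grip_width: 20.5
```

```bash
python3 - <<'E'
from h import *
st(); cv2.imwrite("pics/scene12.png",r.get_image("scene")[:,:,::-1])
crop("pics/scene12.png",260,120,170,125,4.5,"pics/s12.png")
E
```

```text
t 27.125 pos [504.5  53.8  83.3] x [ 0.  0. -1.] y [-0.224 -0.975 -0.   ] jawyaw(y axis ang) -1.797 F [ 0.24 -0.38 -0.84] q6 1.88 grip 20.5
```

View pics/s12.png

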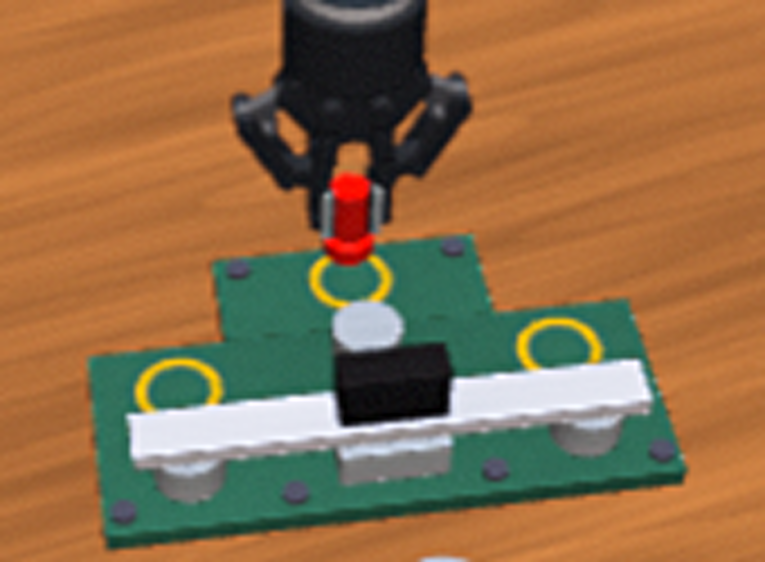

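The marker hangs above the front ring. I lower it softly.

Emit:
move_arm(steps="0 .0005 -.008 0 0 0 .01;0 0 -.008 0 0 0 .01;0 0 -.005 0 0 0 .01;0 0 -.003 0 0 0 .01;0 0 -.001 0 0 0 .01;0 0 0 0 0 0 .01;0 0 0 0 0 0 .01")

```text
t: 28.05
eef_pos: [504.5, 54.2, 58.5]
tcp_rot: [-2.841, 1.57, 0.074]
contact_force: [-0.0, -0.8, -0.9]
grip_width: 20.6
```

Emit:
move_arm(steps="0 0 -.0005 0 0 0 .01;0 0 -.0005 0 0 0 .01;0 0 0 0 0 0 .01")

```text
t: 28.42
eef_pos: [504.4, 54.2, 57.3]
tcp_rot: [0.108, 1.571, 3.023]
contact_force: [-0.1, -0.8, -1.4]
grip_width: 20.3
```

Emit:
move_arm(steps="0 0 -.0005 0 0 0 .01;0 0 0 0 0 0 .01;0 0 0 0 0 0 .01")

```text
t: 28.8
eef_pos: [504.4, 54.2, 56.8]
tcp_rot: [-0.056, 1.571, 2.859]
contact_force: [-0.0, 0.4, -0.9]
grip_width: 20.3
```

Emit:
move_arm(steps="0 0 -.0004 0 0 0 .01;0 0 0 0 0 0 .01;0 0 0 0 0 0 .01")

```text
t: 29.18
eef_pos: [504.5, 54.2, 56.7]
tcp_rot: [-2.776, 1.571, 0.14]
contact_force: [-1.4, -0.0, 5.5]
grip_width: 20.4
```

It touches the plate (+5.5 N). I open and rise.

Emit:
move_arm(steps="0 0 0 0 0 0 .026;0 0 0 0 0 0 .035;0 0 0 0 0 0 .045;0 0 0 0 0 0 .045;0 0 .005 0 0 0 .045;0 0 .015 0 0 0 .045;0 0 .02 0 0 0 .045;0 0 .02 0 0 0 .045;0 0 .02 0 0 0 .045;0 0 .02 0 0 0 .045;-.02 0 .02 0 0 0 .045;-.03 0 .02 0 0 0 .045;-.03 0 0 0 0 0 .045;0 0 0 0 0 0 .045;0 0 0 0 0 0 .045")

```text
t: 31.05
eef_pos: [425.3, 54.3, 197.3]
tcp_rot: [-2.821, 1.569, 0.094]
contact_force: [0.1, 0.8, -0.5]
grip_width: 44.7
```

```bash
python3 - <<'E'
from h import *
st(); cv2.imwrite("pics/scene13.png",r.get_image("scene")[:,:,::-1])
cv2.imwrite("pics/top13.png",r.get_image("top")[:,:,::-1])
crop("pics/scene13.png",260,120,170,125,4.5,"pics/s13.png")
E
```

```text
t 31.05 pos [425.3  54.3 197.3] x [ 0.002  0.    -1.   ] y [-0.224 -0.975 -0.001] jawyaw(y axis ang) -1.797 F [ 0.07  0.78 -0.51] q6 1.9 grip 44.7
```

View pics/s13.png

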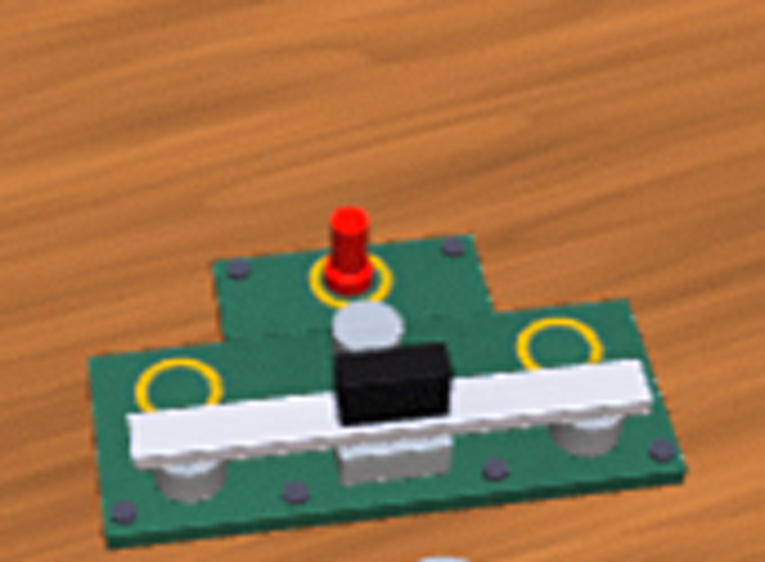

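View pics/top13.png

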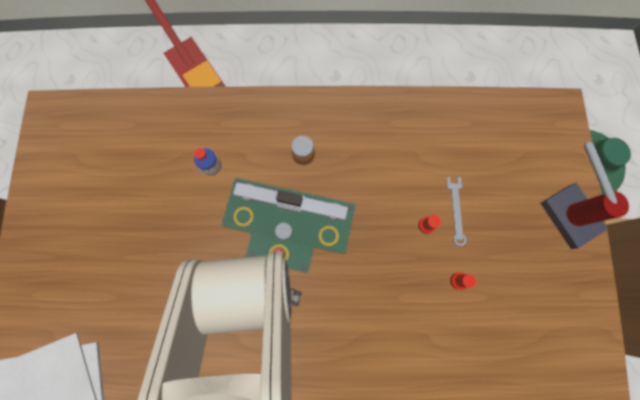

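The marker stands upright in the front ring (scene crop (348,280), ring centre (350,280)). The straightedge is still on the pads, and the bottle, jar and wrench are at the same pixels as before. I'm handing in.

```bash
python3 -c "
from cell import r
print(r.job_done())"
```

```text
the job is handed in; nothing more can be done
None
```

The job is handed in, at about 31 s of the 72 s allowed; no verdict was reported. I laid the straightedge along the left, middle and right pads, let go, and pressed the left end and then the right end.

- **Which pad is low:** Neither end dipped. The tool stayed at z = 77.1 mm at both ends, under about 9.5 N on the left and 8 N on the right. In the pictures the other end did not lift either time. The front pad is therefore the low one, found by elimination, since I did not measure it directly.
- **Marker:** Of the three red posts I took the smallest and stood it upright in the front ring.
- **Last checks:** The last pictures show the marker centred in the ring to within a pixel or so in the scene view. The arm hid most of it in the top view. The straightedge still lies level on the pads, and the oil bottle, wrench and jar are at the same pixels as at the start. The gripper is open and clear of everything.
- **Small disagreements:** The scene camera put the bar's ends about 1 pixel (roughly 3 mm) off the prediction, well within the tolerance. The gripper read about 20.4 mm on the 22 mm stem.

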